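# Set the movement-test timer and start it

### The arm

A 6-joint arm with a two-finger parallel gripper is mounted at the origin on the work surface. World frame = base frame: x ahead of the robot, y to its left, z up, the work surface at z = 0. Lengths are in m, angles in rad, forces in N, time in s.
With the tool pointing down it reaches from about 0.35 to 0.975 m from the base axis. Payload 4.9 kg.
Tool frame: the origin (TCP) lies at the very end of the fingers, on their centre line; the grasp point (between the pads) lies 19 mm behind it (ctrl.grip_point_offset is the distance from the TCP to the grasp point, in m); z points along the fingers, y is the line along which they close (so a half turn about z gives the same grasp; the last joint's range is limited). The gripper opens to 85 mm and grips with 20 to 120 N. Pads are 22 mm wide; open, the fingers measure 114 mm over their backs; the gripper's body (76 mm by 85 mm) begins 54 mm behind the grasp point. The pads swing forward as they close: fully open they stand 13 mm farther back than shut.
Start: joints at [1.057, 0.053, 1.613, -0, 1.476, -0.119], TCP at [0.24, 0.577, 0.231] pointing down, gripper open.
Joint ranges: [-3.01, 3.01], [-1.01, 2.22], [0.06, 2.58], [-1.02, 4.17], [0.09, 2.62], [-3.14, 3.14]. Speed limits (rad/s): [2.57, 2.57, 3.14, 3.14, 3.14, 3.14].

### API

Orientations are given as a rotation vector (axis times angle).
In Python, from station import ctrl gives the robot as it stands.
- The arm moves only by the tool send_rows, never from a script. Its argument "rows" is a list of rows, each a list of 3 entries, a list of its own where there are three numbers: the finger opening in cm, from 0 to 8.54, then the shift along the tool's x, y, z in cm, then the turn about the tool's z in degrees. A call has 1 to 10 rows; each row shifts and turns the commanded pose from where the row before left it, along the tool's axes as they then stand; what a row does not reach is not made up. A row lasts 1/8 s, in which the tool goes at most 62.5 mm and 10.7 degrees, less where a joint would pass 70% of its speed; a pose out of reach is approached as far as the arm can. A call with a gripper value outside its range is refused whole. The fingers move at their own pace and stop on an object; "newtons" is the grip in N (left out, the last holds). Time passes only in rows, so rows that do not move let the fingers close. It gives the time, the measured TCP pose, the force, the opening and the grip force at its end, in the units of the state.
- ctrl.get_obs(): the state, without advancing time (a new reading comes with each control period).
- ctrl.get_image(name): name is "scene" or "side" or "wrist"; returns a dict with "frame" (420x560x3 uint8, red, green, blue), "range_z" (420x560 float32, m along the optical axis (not along the pixel's ray), 0 where there is no reading), "fx", "fy", "cx", "cy" (pixels), "k1" (the pictures are not rectified: a ray, as slopes to the right and down, at radius r is drawn at 1 + k1 r^2 times it, then the intrinsics apply), "cam_to_world" (4x4, takes a point from camera to world coordinates). Camera axes: x right, y down, z forward; pixel columns grow to the right and rows downward; lengths in m; the calibration is good to about 2 mm. A picture is of the moment at which its call begins.
- ctrl.finish_job(): hands the job in; it is judged then, once.
The state is a dict: "t": time; "q": joint angles; "dq": joint speeds; "effort": joint torques, N m; "tool_pos": TCP position; "tool_rot": TCP orientation; "contact_force": force on the tool from outside, world axes, zero at the start; "wrist_torque": the same for the moment, N m; "opening": finger opening in m; "grip_force": force on a finger pad.
Only numpy, scipy, OpenCV 4.12 (cv2) and the standard library are available. Lean on these libraries where they do the work, as an engineer would, in place of code of your own. Each camera call takes 0.05 s, during which the arm holds its last target. There are 200 camera calls.

### The job

A test run is about to begin: on the loose, free-standing orange timer, turn the black dial clockwise until its white pointer meets the red mark, all the while pressing the dial down (about 18 N, never above 25 N) so that the light timer stays where it stands, square on its pad. Then let go of the dial and push the green start button fully down with the same care and release it. Leave the dial on the mark and do not disturb the things around.

Things in the scene. Friction and masses are not known exactly. Their poses are not given: they have to be found in the camera images.
- timer: loose orange timer, white top, 142 x 100 mm, top face 40 mm above its feet, about 0.4 to 0.55 kg with its parts, standing on four hard slippery feet (at x -70 and +42, y -38 and +38 mm). Origin on the dial's axis at the height of the feet's undersides; the body runs from x -82 to +60 mm and y -50 to +50 mm; z up; start button towards -x
- pad: thin grey pad with blue border lines, 240 x 190 x 4 mm, fixed to the bench, on which the timer stands with its x axis along the pad's x axis (within 0.04 rad). Origin under its centre
- dial (a joint): angle of the dial in rad, growing clockwise seen from above, range 0 to 1.9; stiff (0.28 N m at any angle), stays where left. Unless the dial is pushed down (at least 5 to 13 N) the whole timer spins with it. The bar grip and the white pointer lie 0.75 rad minus this value, counter-clockwise from the timer's +x axis
- dial_flange (a point): centre of the top face of the dial's round flange (60 mm across, 8 mm thick), 51 mm above the timer's origin, on the dial's axis; its x axis lies along the bar grip towards the pointer, z up. The black bar grip stands on the flange: 52 mm long, 12 mm wide, 28 mm high. Fingertips closed on the bar can rest on the flange and push it down; it is rigid: 1 mm too low adds 10 to 20 N
- pointer (a point): the white pointer's tip on the rim of the dial's flange, 30 mm from the axis
- scale_ring (a joint): angle in rad at which the red mark is set on the aluminium scale ring (78 mm across, flat under the dial), counted as the dial's angle: the pointer is on the mark when joint dial equals this value. It differs from run to run and needs no touching
- red_mark (a point): where the pointer's tip must come: 30 mm from the dial's axis in the direction of the red mark (the red 10 x 7 mm patch itself is at 30 to 40 mm from the axis)
- start (a joint): travel of the green start button in m, 0 up, 0.005 fully down; spring, about 1.2 N to begin and 4 N fully down
- start_top (a point): centre of the top of the green start button (20 mm across, in a grey housing 36 mm across and 12 mm high), 62 mm from the dial's axis towards the timer's -x, 61 mm above the timer's origin; it is pressed downwards
- carrier_a: loose clear round movement carrier, 54 mm across, 24 mm tall; a bystander. Origin under its centre
- carrier_b: loose clear round movement carrier, 54 mm across, 24 mm tall; a bystander. Origin under its centre
- carrier_c: loose clear round movement carrier, 54 mm across, 24 mm tall; a bystander. Origin under its centre
- loupe: black eye loupe, 38 mm across, 36 mm tall; a bystander. Origin under its centre
- driver: screwdriver lying on the bench, 130 mm long; a bystander. Origin at its middle
- jar: small amber jar with black cap, 40 mm across, 50 mm tall; a bystander. Origin under its centre
There are look-alikes about, which are no part of the job. What is shaped like the timer but yellow is not meant.

How it is judged:
By the outcome, as a careful person would: the job done as asked, in the order asked, and still so for the second after the job is handed in, with the robot touching nothing.
It also fails if it takes over 58 s, if anything falls off the work surface, if the arm or the gripper's body presses on something with over 40 N, if the wrist force passes 120 N, or if a joint passes its speed limit or range.

## Working session

There is one attempt and no reset: what is moved stays moved. The work goes in short steps, Python scripts to look and compute and a tool call to move; the robot and the scene stay as the last step left them, time stands still between calls to the robot, and variables do not carry over. Pictures are saved under pics/ and viewed, at most 10 in all, crops included, and the job is handed in when it is done.

Besides the shell and the picture viewer there is one more tool, called by a JSON object that holds its "name" and its "arguments", one argument or row to a line. send_rows: Moves the arm, as the interface text tells. Its arguments: {"type":"object","properties":{"rows":{"type":"array","items":{"type":"array"}},"newtons":{"type":"number"}},"required":["rows"]}

```bash
ls; mkdir -p pics
cat > h.py <<'E'
import numpy as np, cv2
from station import ctrl
def shot(n,f):
    im=ctrl.get_image(n); np.save('pics/'+f+'.npy',im,allow_pickle=True)
    cv2.imwrite('pics/'+f+'.png',im['frame'][:,:,::-1]); return im
def load(f): return np.load('pics/'+f+'.npy',allow_pickle=True).item()
def ray(im,u,v):
    d=np.array([(u-im['cx'])/im['fx'],(v-im['cy'])/im['fy']]); s=d.copy()
    for _ in range(20): s=d/(1+im['k1']*(s@s))
    T=np.array(im['cam_to_world']); return T[:3,3],T[:3,:3]@np.array([s[0],s[1],1])
def onplane(im,u,v,z):
    o,d=ray(im,u,v); return o+d*(z-o[2])/d[2]
def proj(im,p):
    T=np.array(im['cam_to_world']); c=T[:3,:3].T@(np.array(p)-T[:3,3]); s=c[:2]/c[2]
    s=s*(1+im['k1']*(s@s)); return s[0]*im['fx']+im['cx'],s[1]*im['fy']+im['cy']
E
python3 - <<'E'
from h import *
a=shot('scene','a');b=shot('side','b')
cv2.imwrite('pics/ab.png',cv2.resize(np.vstack([a['frame'],b['frame']])[:,:,::-1],(400,600)) if 0 else np.hstack([a['frame'],b['frame']])[:,:,::-1][:, :])
print(ctrl.get_obs())
for i in(a,b): print(i['cam_to_world'],i['fx'],i['k1'])
E
```

```text
pics
{'t': 0.1, 'q': array([ 1.05702456e+00,  5.33136688e-02,  1.61416243e+00,  1.99121516e-06,
        1.47601716e+00, -1.18998374e-01]), 'dq': array([ 0.00147889, -0.00182559, -0.00125025,  0.00050257,  0.00076789,
        0.00151394]), 'effort': array([ 8.37373682e-04, -3.94901669e+01, -3.71365249e+01, -1.34460652e-04,
        3.80338155e-03,  1.66281410e-05]), 'tool_pos': array([0.24009005, 0.5764275 , 0.23016839]), 'tool_rot': array([-6.15973411e-01, -3.08000749e+00,  2.83578430e-03]), 'contact_force': array([ 0.51799451,  0.13708908, -0.45072581]), 'wrist_torque': array([-0.01654055, -0.03429933, -0.02560351]), 'grip_force': 0.0, 'opening': 0.0855836553769034}
[[ 1.81239617e-01  6.85710696e-01 -7.04948964e-01  1.28343773e+00]
 [ 9.83438783e-01 -1.25932412e-01  1.30342579e-01 -1.61190929e-01]
 [ 6.01376633e-04 -7.16897391e-01 -6.97178435e-01  8.65546008e-01]
 [ 0.00000000e+00  0.00000000e+00  0.00000000e+00  1.00000000e+00]] 463.8874174372624 -0.0464363418979366
[[ 8.08930536e-01 -3.96945858e-01  4.33665048e-01  4.02258480e-02]
 [-5.87904233e-01 -5.46223915e-01  5.96664100e-01 -6.45520674e-01]
 [ 3.48769991e-05 -7.37613327e-01 -6.75223355e-01  7.94357564e-01]
 [ 0.00000000e+00  0.00000000e+00  0.00000000e+00  1.00000000e+00]] 466.78985088830603 -0.0478787478415472
```

View pics/a.png

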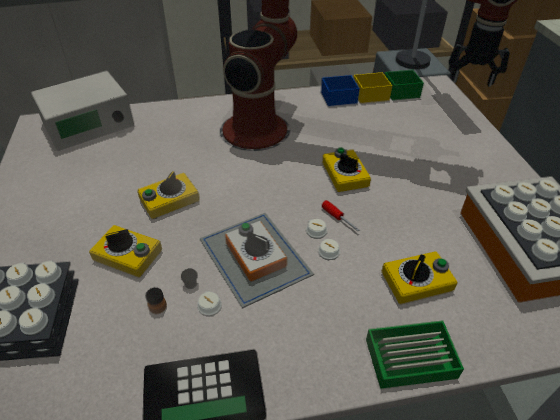

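View pics/b.png

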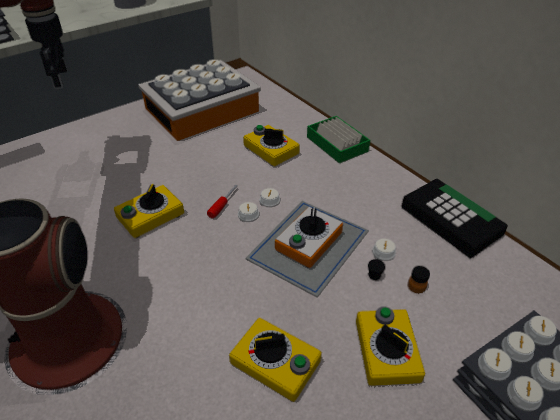

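The scene shows the orange timer on its pad at about (255,247), with its button at (246,228). In the side view they are at (310,237) and (297,240).

Run:
```python
from h import *
from scipy.spatial.transform import Rotation as R
a,b=load('a'),load('b')
p=onplane(a,246,228,.065);d=onplane(a,257,245,.055);print(p,d,onplane(b,297,240,.065),onplane(b,315,225,.055))
print([onplane(a,*c,.004).round(3) for c in((201,246),(264,215),(312,270),(246,301))])
print([onplane(b,*c,.004).round(3) for c in((247,257),(303,202),(368,232),(318,292))])
for n,c,im in(('car',(317,227),a),('car',(329,248),a),('car',(209,301),a),('loupe',(190,278),a),('jar',(155,298),a)):print(n,onplane(im,*c,.024).round(3))
o=ctrl.get_obs();M=R.from_rotvec(o['tool_rot']).as_matrix();print(M.round(3))
print('shift cm',M.T@(np.array([*d[:2],.3])-o['tool_pos'])*100)
w=shot('wrist','w0');print(M.T@(w['cam_to_world'][:3,3]-o['tool_pos']),M.T@w['cam_to_world'][:3,:3],w['fx'])
```

```text
[ 0.50600657 -0.09323666  0.065     ] [ 0.55613473 -0.07444148  0.055     ] [ 0.49065124 -0.10178383  0.065     ] [ 0.55901165 -0.08101344  0.055     ]
[array([ 0.489, -0.207,  0.004]), array([ 0.408, -0.034,  0.004]), array([0.613, 0.047, 0.004]), array([ 0.673, -0.119,  0.004])]
[array([ 0.404, -0.032,  0.004]), array([0.624, 0.041, 0.004]), array([ 0.682, -0.135,  0.004]), array([ 0.471, -0.203,  0.004])]
car [0.495 0.088 0.024]
car [0.57  0.099 0.024]
car [ 0.672 -0.199  0.024]
loupe [ 0.601 -0.237  0.024]
jar [ 0.643 -0.316  0.024]
[[-0.923  0.385 -0.001]
 [ 0.385  0.923 -0.002]
 [ 0.    -0.002 -1.   ]]
shift cm [-54.2043561  -47.93870212  -6.90505389]
[ 0.06899764 -0.00055562 -0.14289669] [[ 1.01691387e-03 -9.62816920e-01 -2.70152818e-01]
 [ 9.99999231e-01  7.87403000e-04  9.57932473e-04]
 [-7.09594453e-04 -2.70153585e-01  9.62816980e-01]] 310.2977836508818
```

{"name": "send_rows", "arguments": {
  "rows": [
    [8.5,[-4.5,-4.0,-1],0],
    [8.5,[-4.5,-4.0,-1],0],
    [8.5,[-4.5,-4.0,-1],0],
    [8.5,[-4.5,-4.0,0],0],
    [8.5,[-4.5,-4.0,0],0],
    [8.5,[-4.5,-4.0,0],0],
    [8.5,[-4.5,-4.0,0],0],
    [8.5,[-4.5,-4.0,0],0],
    [8.5,[-4.5,-4.0,0],0],
    [8.5,[-4.5,-4.0,0],0]
  ]
}}

```text
t: 1.4
tool_pos: [0.5023, 0.0327, 0.2612]
tool_rot: [0.616, 3.08, 0.0]
contact_force: [1.2, 1.3, 0.2]
opening: 0.0849
grip_force: 0.0
```

{"name": "send_rows", "arguments": {
  "rows": [
    [8.5,[-4.5,-4.0,2],0],
    [8.5,[-4.5,-4.0,3],0],
    [8.5,[0,0,4],0],
    [8.5,[0,0,0],0],
    [8.5,[0,0,0],0]
  ]
}}

```text
t: 2.02
tool_pos: [0.5524, -0.0689, 0.175]
tool_rot: [0.615, 3.08, 0.0]
contact_force: [0.1, -0.0, 0.3]
opening: 0.0849
grip_force: 0.0
```

Run:
```python
from h import *
w=shot('wrist','w1');o=ctrl.get_obs();print(o['t'],o['q'],o['tool_pos'],o['tool_rot'],o['contact_force'])
```

```text
2.075 [-2.57501403e-01 -7.02802434e-02  1.82899021e+00  1.81828103e-05
  1.37977161e+00 -1.43445606e+00] [ 0.55290302 -0.06887085  0.17589819] [ 6.14051998e-01  3.07782971e+00 -2.67604390e-04] [-0.21882905 -0.63529957  0.38242071]
```

View pics/w1.png

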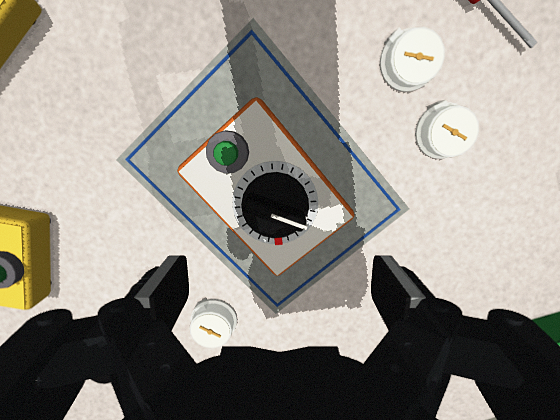

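The wrist view shows the dial at about (275,206), the white pointer line running from (272,214) to (306,227), the red mark at (278,241) and the green button at (225,153).

Run:
```python
from h import *
w=load('w1');f=w['frame'];h=cv2.cvtColor(f,cv2.COLOR_RGB2HSV).astype(int)
cv2.imwrite('pics/w1z.png',cv2.resize(f[130:260,170:370,::-1],(800,520),interpolation=cv2.INTER_CUBIC))
uu,vv=np.meshgrid(range(560),range(420))
box=(uu>170)&(uu<370)&(vv>95)&(vv<280)
def cen(m):
    n,l,s,c=cv2.connectedComponentsWithStats(m.astype(np.uint8));i=1+np.argmax(s[1:,4]);return c[i],s[i],l==i
H,S,V=h[...,0],h[...,1],h[...,2]
def pr(n,m,z):
    c,s,l=cen(m&box);p=onplane(w,*c,z);print(n,c.round(1),s,p.round(4),'z',w['range_z'][l].mean());return p,l
g,_=pr('green',(abs(H-65)<25)&(S>120)&(V>40),.065)
r,_=pr('red',((H<5)|(H>174))&(S>170)&(V>100),.046)
k,l=pr('black',(V<45)&(vv<240)&(vv>150),.055)
cc,_=cv2.findContours(l.astype(np.uint8),0,1);c=max(cc,key=cv2.contourArea)
T=w['cam_to_world']
def world(u,v):
    o,d=ray(w,u,v);return o+d*w['range_z'][v,u]
for u,v in((275,190),(255,205),(260,215),(270,208),(275,212),(285,216),(295,218),(290,222),(280,222),(304,226),(300,205),(225,153),(240,130),(300,240)):print((u,v),f[v,u],world(u,v).round(4))
x=(k-g)[:2];print('xdir',np.degrees(np.arctan2(x[1],x[0])),np.hypot(*x))
```

```text
green [225.5 152.7] [214 141  24  25 467] [ 0.4958 -0.0929  0.065 ] z 0.24965869
red [278. 241.] [275 238   7   7  49] [ 0.5897 -0.0862  0.046 ] z 0.29030448
black [274.3 204.3] [ 241  172   68   68 3355] [ 0.5533 -0.0744  0.055 ] z 0.2629074
(275, 190) [16 16 18] [ 0.4883 -0.0429  0.3178]
(255, 205) [17 15 17] [ 0.541  -0.0853  0.0831]
(260, 215) [11 12 13] [ 0.5501 -0.0849  0.083 ]
(270, 208) [6 7 4] [ 0.5478 -0.0754  0.0828]
(275, 212) [ 9 10 11] [ 0.5521 -0.0729  0.0837]
(285, 216) [1 3 5] [ 0.5583 -0.0669  0.0833]
(295, 218) [20 22 22] [ 0.5631 -0.0603  0.0826]
(290, 222) [242 240 233] [ 0.5639 -0.065   0.0851]
(280, 222) [18 16 17] [ 0.5618 -0.0726  0.0823]
(304, 226) [255 255 253] [ 0.5716 -0.056   0.0841]
(300, 205) [14 10 13] [ 0.5626 -0.0539  0.0546]
(225, 153) [30 85 44] [ 0.4959 -0.0932  0.0658]
(240, 130) [171 170 159] [ 0.4838 -0.0771  0.0458]
(300, 240) [163 159 150] [ 0.597  -0.0668  0.0452]
xdir 17.839206729651593 0.06034027960923249
```

View pics/w1z.png

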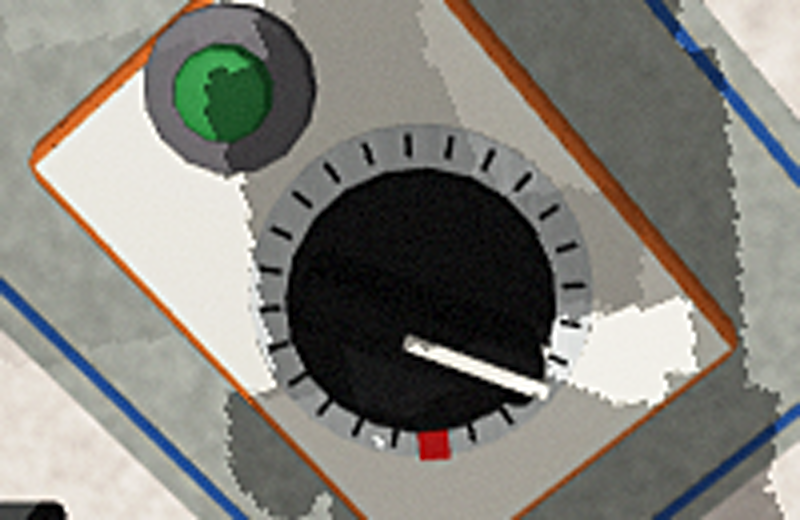

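```bash
cat >> h.py <<'E'
from scipy.spatial.transform import Rotation as R
def lcc(m):
    n,l,s,c=cv2.connectedComponentsWithStats(m.astype(np.uint8));return l==1+np.argmax(s[1:,4])
def circ(P):
    x=np.linalg.lstsq(np.c_[2*P,np.ones(len(P))],(P**2).sum(1),rcond=None)[0];return x[:2],np.sqrt(x[2]+x[:2]@x[:2])
E
python3 - <<'E'
from h import *
w=load('w1');f=w['frame'];h=cv2.cvtColor(f,cv2.COLOR_RGB2HSV).astype(int)
uu,vv=np.meshgrid(range(560),range(420))
H,S,V=h[...,0],h[...,1],h[...,2]
l=lcc((V<45)&(vv<240)&(vv>150)&(abs(uu-270)<60))
c=cv2.findContours(l.astype(np.uint8),0,1)[0];c=max(c,key=cv2.contourArea)[:,0]
P=np.array([onplane(w,*q,.055)[:2] for q in c])
for _ in range(3):
    C,r=circ(P);e=abs(np.hypot(*(P-C).T)-r);P=P[e<max(.001,np.percentile(e,80))]
print('disc',C,r,len(P))
g=onplane(w,225.5,152.7,.065)[:2];r=onplane(w,278,241,.0455)[:2]
m=lcc((V>190)&(S<40)&(vv>=213)&(vv<=229)&(uu>=270)&(uu<=306)&(V>190)&((vv-214)>(uu-272)*.38-4)&((vv-214)<(uu-272)*.38+4))
q=np.argwhere(m)[:,::-1];print(len(q),q.min(0),q.max(0))
W=np.array([onplane(w,*x,.0838)[:2] for x in q]);mu=W.mean(0);d=np.linalg.svd(W-mu)[2][0]
print('line',mu,d,'ext',sorted(((W-C)@d))[::len(W)-1])
d*=np.sign(d@(mu-C));print('perp off',np.cross(d,mu-C))
A=lambda v:np.degrees(np.arctan2(v[1],v[0]))
print('ptr',A(d),'red',A(r-C),np.hypot(*(r-C)),'x',A(C-g),np.hypot(*(C-g)))
a=load('a')
bar=A(d);x=A(C-g)
print('dial',.75-np.radians(bar-x),'mark',.75-np.radians(A(r-C)-x))
o=ctrl.get_obs();M=R.from_rotvec(o['tool_rot']).as_matrix();print('tool x yaw',A(M[:2,0]))
print('shift',M.T@(np.array([*C,.09])-o['tool_pos'])*100)
E
```

```text
disc [ 0.55448599 -0.0746358 ] 0.02931782854665642 184
116 [272 216] [306 229]
line [ 0.56461025 -0.06494069] [0.67639703 0.73653721] ext [np.float64(-0.001166721056073112), np.float64(0.02777464877405581)]
perp off -0.0008991495653244697
ptr 47.437268421152694 red -18.13626481057136 0.03730156853596977 x 17.30550964263313 0.06142692802770245
dial 0.22410159989812872 mark 1.3685756569576313
tool x yaw 157.43429945645892
shift [-0.34094756 -0.47539745  8.59070167]<stdin>:16: DeprecationWarning: Arrays of 2-dimensional vectors are deprecated. Use arrays of 3-dimensional vectors instead. (deprecated in NumPy 2.0)
```

{"name": "send_rows", "arguments": {
  "rows": [
    [8.5,[-0.4,-0.49,0],0],
    [8.5,[0,0,0],-10],
    [8.5,[0,0,0],-10],
    [8.5,[0,0,0],-10],
    [8.5,[0,0,1],-10],
    [8.5,[0,0,1],-10],
    [6,[0,0,2],-10],
    [5,[0,0,2],-10],
    [4.5,[0,0,0],0],
    [4.5,[0,0,0],0]
  ]
}}

```text
t: 3.32
tool_pos: [0.5547, -0.0754, 0.1153]
tool_rot: [-1.258, 2.877, -0.002]
contact_force: [-0.7, -0.3, -0.1]
opening: 0.0451
grip_force: 0.0
```

Run:
```python
from h import *
w=shot('wrist','w2');o=ctrl.get_obs();print(o['t'],o['q'],o['tool_pos'],o['tool_rot'],o['contact_force'],o['opening'])
M=R.from_rotvec(o['tool_rot']).as_matrix();print(M.round(3))
f=w['frame'].copy()
for p in((.555,-.075,.083),(.555,-.075,.055)):
    cv2.circle(f,tuple(int(x) for x in np.round(proj(w,p))),3,(255,0,255),1); print(proj(w,p))
cv2.imwrite('pics/w2m.png',f[:,:,::-1])
```

```text
3.375 [-2.68134800e-01 -2.94932645e-03  1.86958084e+00 -4.20825553e-05
  1.27209368e+00 -2.66415141e+00] [ 0.55487028 -0.07551322  0.11554705] [-1.25891805  2.87591455 -0.00288191] [-0.23334211  0.03862311  1.31270064] 0.044553096510428374
[[-0.678 -0.735  0.003]
 [-0.735  0.678 -0.001]
 [-0.001 -0.003 -1.   ]]
(np.float64(279.0283652704152), np.float64(238.91494497015083))
(np.float64(279.1500172526785), np.float64(223.82546535268696))
```

View pics/w2m.png

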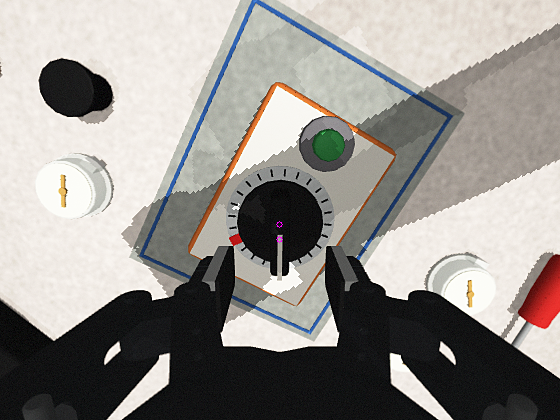

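The bar stands upright in the image at column 279, centred between the fingertips (about 233 and 327), so the tool is well aligned. Next I go down to about 4 mm above the flange and close.

{"name": "send_rows", "arguments": {
  "rows": [
    [4.0,[0,0,2.5],0],
    [3.5,[0,0,2.0],0],
    [3.0,[0,0,1.0],0],
    [2.2,[0,0,0.1],0],
    [1.6,[0,0,0],0],
    [1.4,[0,0,0],0],
    [1.2,[0,0,0],0],
    [1.0,[0,0,0],0]
  ],
  "newtons": 40
}}

```text
t: 4.38
tool_pos: [0.5545, -0.0755, 0.0587]
tool_rot: [-1.261, 2.876, -0.002]
contact_force: [-0.3, 0.3, 3.7]
opening: 0.0112
grip_force: 39.5
```

{"name": "send_rows", "arguments": {
  "rows": [
    [0.8,[0,0,0.05],0],
    [0.8,[0,0,0],0]
  ]
}}

```text
t: 4.62
tool_pos: [0.5546, -0.0755, 0.0587]
tool_rot: [-1.262, 2.876, -0.002]
contact_force: [-1.4, -0.2, 7.6]
opening: 0.0114
grip_force: 40.1
```

{"name": "send_rows", "arguments": {
  "rows": [
    [0.8,[0,0,0.05],0],
    [0.8,[0,0,0],0]
  ]
}}

```text
t: 4.88
tool_pos: [0.5546, -0.0755, 0.0587]
tool_rot: [-1.262, 2.876, -0.001]
contact_force: [-3.3, 0.6, 8.9]
opening: 0.0112
grip_force: 40.4
```

{"name": "send_rows", "arguments": {
  "rows": [
    [0.8,[0,0,0.05],0],
    [0.8,[0,0,0],0]
  ]
}}

```text
t: 5.12
tool_pos: [0.5546, -0.0755, 0.0587]
tool_rot: [-1.262, 2.876, -0.001]
contact_force: [-5.0, 0.9, 11.6]
opening: 0.0115
grip_force: 40.8
```

{"name": "send_rows", "arguments": {
  "rows": [
    [0.8,[0,0,0.03],0],
    [0.8,[0,0,0],0]
  ]
}}

```text
t: 5.38
tool_pos: [0.5546, -0.0755, 0.0586]
tool_rot: [-1.262, 2.876, -0.001]
contact_force: [-4.6, 1.2, 13.6]
opening: 0.0113
grip_force: 41.0
```

{"name": "send_rows", "arguments": {
  "rows": [
    [0.8,[0.03,0.03,0.04],0],
    [0.8,[0,0,0],0]
  ]
}}

```text
t: 5.62
tool_pos: [0.5547, -0.0755, 0.0587]
tool_rot: [-1.262, 2.875, -0.002]
contact_force: [-4.1, 1.4, 14.0]
opening: 0.0111
grip_force: 41.1
```

{"name": "send_rows", "arguments": {
  "rows": [
    [0.8,[0.01,0.01,0.04],0],
    [0.8,[0,0,0],0]
  ]
}}

```text
t: 5.88
tool_pos: [0.5547, -0.0755, 0.0586]
tool_rot: [-1.262, 2.875, -0.002]
contact_force: [-4.2, 1.0, 16.6]
opening: 0.0113
grip_force: 41.4
```

{"name": "send_rows", "arguments": {
  "rows": [
    [0.8,[0.01,0.02,0.03],0],
    [0.8,[0,0,0],2],
    [0.8,[0,0,0],2],
    [0.8,[0,0,0],2]
  ]
}}

```text
t: 6.38
tool_pos: [0.5546, -0.0755, 0.0586]
tool_rot: [-1.11, 2.937, -0.002]
contact_force: [-5.4, 1.9, 17.2]
opening: 0.0115
grip_force: 41.5
```

Run:
```python
from h import *
o=ctrl.get_obs();print(o['contact_force'],o['wrist_torque'],o['q'],R.from_rotvec(o['tool_rot']).as_matrix().round(3))
w=shot('wrist','w3')
```

```text
[-5.41954003  1.87048765 17.19479005] [0.3752078  1.04724907 0.29023098] [-2.68190159e-01  6.88831404e-02  1.90117569e+00 -1.11056867e-04
  1.16916469e+00 -2.56132814e+00] [[-0.75  -0.661  0.002]
 [-0.661  0.75  -0.001]
 [-0.001 -0.002 -1.   ]]
```

View pics/w3.png

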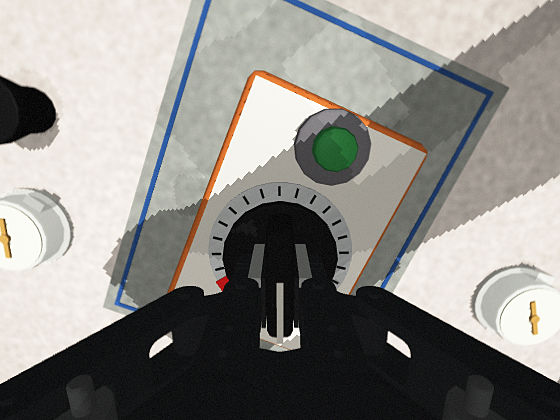

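The dial is turning (torque 0.29 N m), the pointer is still between the pads, and the timer still looks square on its pad. The red mark is at (222,284).

{"name": "send_rows", "arguments": {
  "rows": [
    [0.8,[0,0,0.01],3],
    [0.8,[0,0,0],3],
    [0.8,[0,0,0],3],
    [0.8,[0,0,0],3]
  ]
}}

```text
t: 6.92
tool_pos: [0.5544, -0.0753, 0.0586]
tool_rot: [-0.796, 3.037, -0.001]
contact_force: [-5.7, 2.2, 18.6]
opening: 0.0112
grip_force: 41.7
```

{"name": "send_rows", "arguments": {
  "rows": [
    [0.8,[0,0,0.0],3],
    [0.8,[0,0,0],3],
    [0.8,[0,0,0],3],
    [0.8,[0,0,0],3]
  ]
}}

```text
t: 7.42
tool_pos: [0.5543, -0.0751, 0.0586]
tool_rot: [-0.474, 3.104, -0.0]
contact_force: [-6.6, 2.4, 18.6]
opening: 0.0117
grip_force: 41.8
```

{"name": "send_rows", "arguments": {
  "rows": [
    [0.8,[0,0,0.0],3],
    [0.8,[0,0,0],3],
    [0.8,[0,0,0],3],
    [0.8,[0,0,0],3]
  ]
}}

```text
t: 7.92
tool_pos: [0.5543, -0.0748, 0.0586]
tool_rot: [-0.147, 3.137, 0.001]
contact_force: [-6.4, 4.3, 19.7]
opening: 0.0109
grip_force: 41.8
```

{"name": "send_rows", "arguments": {
  "rows": [
    [0.8,[0,0,0.0],3],
    [0.8,[0,0,0],3],
    [0.8,[0,0,0],3],
    [0.8,[0,0,0],3],
    [0.8,[0,0,0],0]
  ]
}}

```text
t: 8.55
tool_pos: [0.5543, -0.0746, 0.0586]
tool_rot: [0.181, 3.135, 0.002]
contact_force: [-6.6, 4.1, 18.9]
opening: 0.0114
grip_force: 41.8
```

Run:
```python
from h import *
w=shot('wrist','w4');o=ctrl.get_obs();M=R.from_rotvec(o['tool_rot']).as_matrix()
A=lambda v:np.degrees(np.arctan2(v[1],v[0]))
print('tool x',A(M[:,0])%360,o['contact_force'],o['wrist_torque'])
for n in('w1','w2','w3','w4'):
    w=load(n);h=cv2.cvtColor(w['frame'],cv2.COLOR_RGB2HSV).astype(int);H,S,V=h.transpose(2,0,1)
    g=lcc((abs(H-65)<25)&(S>120)&(V>40));c=np.argwhere(g).mean(0)[::-1];p=onplane(w,*c,.0645)
    m=((H<5)|(H>174))&(S>170)&(V>100);m[:,450:]=0
    k=cv2.connectedComponentsWithStats(m.astype(np.uint8));s=k[2][1:];print(n,'green',c,p.round(4),[ (q[4],k[3][i+1].round(1),onplane(w,*k[3][i+1],.0455).round(4)) for i,q in enumerate(s) if q[4]>20])
```

```text
tool x 173.4120383750664 [-6.25756229  4.98950988 19.5284182 ] [0.78496469 1.27048178 0.0506781 ]
w1 green [550.29809725 325.75475687] [0.7634 0.1242 0.0645] [(np.int32(49), array([278., 241.]), array([ 0.5899, -0.0862,  0.0455]))]
w2 green [328.082397   144.63545568] [ 0.4958 -0.0948  0.0645] [(np.int32(92), array([235.3, 239.3]), array([ 0.589 , -0.0856,  0.0455]))]
w3 green [334.52045312 148.45185651] [ 0.4958 -0.0949  0.0645] [(np.int32(90), array([222. , 282.3]), array([ 0.5899, -0.0869,  0.0455]))]
w4 green [221.6514393  149.80913642] [ 0.4954 -0.0935  0.0645] []
```

View pics/w4.png

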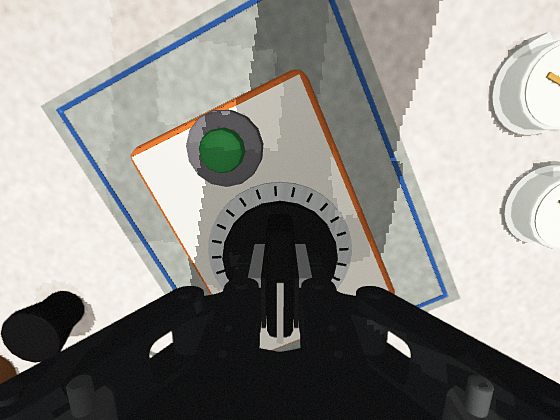

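The timer is still square on its pad, with the button at (222,150). The bar is aligned with the pads, and about 10.7° remain.

{"name": "send_rows", "arguments": {
  "rows": [
    [0.8,[0,0,0.0],3],
    [0.8,[0,0,0],3],
    [0.8,[0,0,0],3],
    [0.8,[0,0,0],1.7],
    [0.8,[0,0,0],0],
    [0.8,[0,0,0],0]
  ]
}}

```text
t: 9.35
tool_pos: [0.5544, -0.0744, 0.0586]
tool_rot: [0.472, 3.105, 0.003]
contact_force: [-6.2, 5.6, 19.2]
opening: 0.0111
grip_force: 41.8
```

{"name": "send_rows", "arguments": {
  "rows": [
    [0.8,[0.06,0.04,0],0],
    [0.8,[0.06,0.03,0],0],
    [0.8,[0,0,0],0]
  ]
}}

```text
t: 9.72
tool_pos: [0.5543, -0.0743, 0.0586]
tool_rot: [0.471, 3.102, 0.0]
contact_force: [-2.8, 2.6, 15.7]
opening: 0.0113
grip_force: 41.3
```

{"name": "send_rows", "arguments": {
  "rows": [
    [0.8,[0.06,0.03,0],0],
    [0.8,[0.04,0.02,0],0],
    [0.8,[0,0,-0.05],0],
    [0.8,[0,0,-0.05],0],
    [0.8,[0,0,0],0]
  ]
}}

```text
t: 10.35
tool_pos: [0.5542, -0.0743, 0.0587]
tool_rot: [0.471, 3.099, -0.002]
contact_force: [3.8, -1.2, 7.9]
opening: 0.0115
grip_force: 40.1
```

{"name": "send_rows", "arguments": {
  "rows": [
    [0.8,[-0.03,-0.01,0],0],
    [1.3,[0,0,0],0],
    [1.8,[0,0,0],0],
    [3,[0,0,0],0],
    [4.5,[0,0,-0.3],0],
    [4.5,[0,0,-1.5],0],
    [4.5,[0,0,-3.5],0],
    [4.5,[0,0,-4],0],
    [4.5,[0,0,0],0],
    [4.5,[0,0,0],0]
  ]
}}

```text
t: 11.6
tool_pos: [0.5515, -0.0736, 0.1492]
tool_rot: [0.473, 3.105, -0.0]
contact_force: [-0.2, -0.2, -1.1]
opening: 0.045
grip_force: 0.0
```

```bash
cat > m.py <<'E'
from h import *
import sys
n=sys.argv[1]
w=shot('wrist',n);o=ctrl.get_obs();M=R.from_rotvec(o['tool_rot']).as_matrix();print(o['tool_pos'],M.round(3),o['contact_force'])
h=cv2.cvtColor(w['frame'],cv2.COLOR_RGB2HSV).astype(int);H,S,V=h.transpose(2,0,1)
g=(abs(H-65)<25)&(S>120)&(V>40);g[:,450:]=0;print('green',onplane(w,*np.argwhere(lcc(g)).mean(0)[::-1],.0645))
cv2.imwrite('pics/%sz.png'%n,cv2.resize(w['frame'][100:310,140:420,::-1],(800,600),interpolation=cv2.INTER_CUBIC))
E
python3 m.py w5
```

```text
[ 0.55092501 -0.07347046  0.1481079 ] [[-0.955  0.298 -0.001]
 [ 0.298  0.955  0.   ]
 [ 0.001 -0.    -1.   ]] [ 0.86024114  0.50926613 -0.47747908]
green [ 0.49531445 -0.09327021  0.0645    ]
```

View pics/w5z.png

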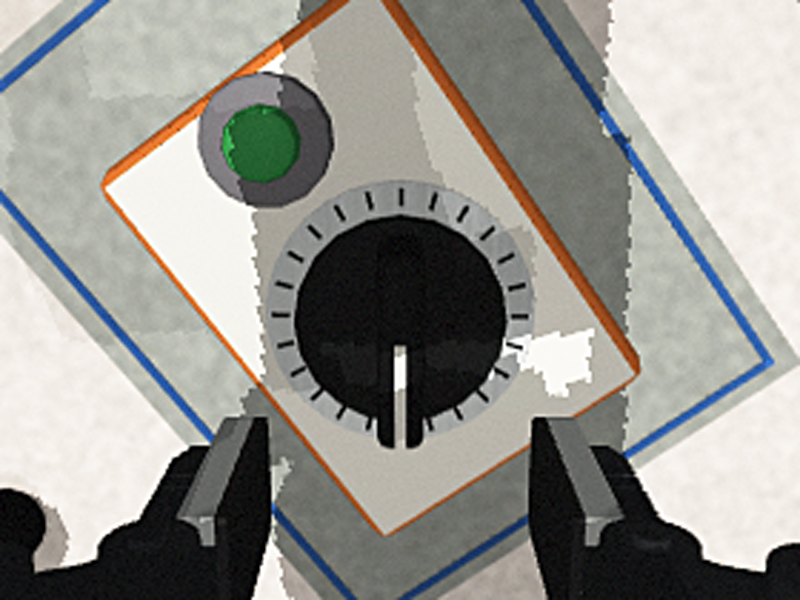

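The timer is square and the dial is untouched. The bar's end at (400,440) in the crop hides the red mark, so I'll look from the pointer's side.

{"name": "send_rows", "arguments": {
  "rows": [
    [4.5,[-6,0,-1],0],
    [4.5,[-6,0,-1],0],
    [2,[0,0,0],0],
    [0,[0,0,0],0]
  ]
}}

```text
t: 12.15
tool_pos: [0.665, -0.109, 0.1666]
tool_rot: [-0.472, -3.102, -0.001]
contact_force: [-0.3, -0.1, -0.3]
opening: 0.0093
grip_force: 0.0
```

```bash
python3 m.py w6
python3 - <<'E'
from h import *
w=load('w6');f=w['frame'];u,v=[int(x) for x in proj(w,(.555,-.075,.055))];print(u,v)
v0=max(0,v-60);cv2.imwrite('pics/w6z.png',cv2.resize(f[v0:v0+120,u-80:u+80,::-1],(800,600),interpolation=cv2.INTER_CUBIC))
h=cv2.cvtColor(f,cv2.COLOR_RGB2HSV).astype(int);H,S,V=h.transpose(2,0,1)
m=((H<5)|(H>174))&(S>150)&(V>80);m[:,450:]=0;m=lcc(m);c=np.argwhere(m).mean(0)[::-1];r=onplane(w,*c,.0455);print('red',m.sum(),c,r)
l=np.zeros_like(m);q=(V<45);q[:v-50]=0;q[v+55:]=0;q[:,:u-60]=0;q[:,u+60:]=0;l=lcc(q)
c=max(cv2.findContours(l.astype(np.uint8),0,1)[0],key=cv2.contourArea)[:,0]
P=np.array([onplane(w,*x,.055)[:2] for x in c])
for _ in range(4):
    C,R_=circ(P);e=abs(np.hypot(*(P-C).T)-R_);P=P[e<max(.001,np.percentile(e,80))]
print(C,R_,'red ang',np.degrees(np.arctan2(*(r[:2]-C)[::-1])))
E
```

```text
[ 0.66468532 -0.10886432  0.16719746] [[-0.955  0.298 -0.003]
 [ 0.298  0.955  0.001]
 [ 0.003 -0.    -1.   ]] [-0.26409356  0.58290506 -0.7084444 ]
279 56
red 105 [279.5047619  104.55238095] [ 0.587389   -0.08516286  0.0455    ]
[ 0.55445409 -0.07473378] 0.029209591034294668 red ang -17.570773018871Traceback (most recent call last):
  File "m.py", line 6, in <module>
    g=(abs(H-65)<25)&(S>120)&(V>40);g[:,450:]=0;print('green',onplane(w,*np.argwhere(lcc(g)).mean(0)[::-1],.0645))
                                                                                     ~~~^^^
  File "h.py", line 18, in lcc
    n,l,s,c=cv2.connectedComponentsWithStats(m.astype(np.uint8));return l==1+np.argmax(s[1:,4])
                                                                             ~~~~~~~~~^^^^^^^^^
    return _wrapfunc(a, 'argmax', axis=axis, out=out, **kwds)
    return bound(*args, **kwds)
ValueError: attempt to get argmax of an empty sequence
```

View pics/w6z.png

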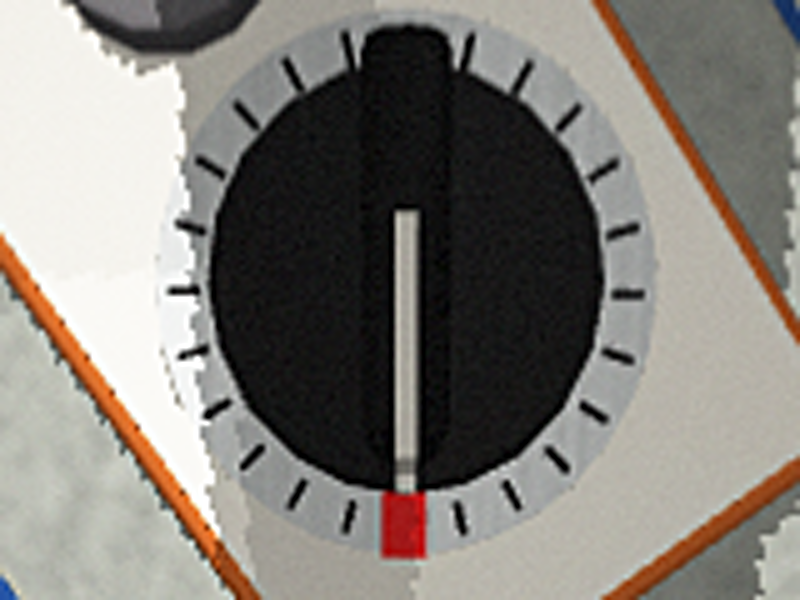

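The pointer at (405,490) meets the red mark at (404,525), well within 1°. Next is the button.

{"name": "send_rows", "arguments": {
  "rows": [
    [0,[5.5,-1.2,0],0],
    [0,[5.5,-1.2,0],0],
    [0,[5.6,-1.16,0],0],
    [0,[0,0,3.5],0],
    [0,[0,0,3.0],0],
    [0,[0,0,1.5],0],
    [0,[0,0,0.7],0],
    [0,[0,0,0],0],
    [0,[0,0,0],0]
  ]
}}

```text
t: 13.32
tool_pos: [0.4979, -0.0942, 0.0828]
tool_rot: [0.473, 3.104, -0.0]
contact_force: [0.7, 0.6, 0.2]
opening: -0.0003
grip_force: 0.0
```

{"name": "send_rows", "arguments": {
  "rows": [
    [0,[0.25,0,0.9],0],
    [0,[0,0,0.5],0],
    [0,[0,0,0],0],
    [0,[0,0,0],0]
  ]
}}

```text
t: 13.82
tool_pos: [0.4947, -0.0932, 0.0677]
tool_rot: [-0.473, -3.106, 0.0]
contact_force: [-0.2, -0.3, -0.2]
opening: 0.0
grip_force: 0.0
```

{"name": "send_rows", "arguments": {
  "rows": [
    [0,[0,0,0.3],0],
    [0,[0,0,0.2],0],
    [0,[0,0,0],0],
    [0,[0,0,0],0]
  ]
}}

```text
t: 14.32
tool_pos: [0.495, -0.0933, 0.0631]
tool_rot: [0.473, 3.105, -0.0]
contact_force: [1.4, -0.3, 1.0]
opening: 0.0001
grip_force: 1.0
```

{"name": "send_rows", "arguments": {
  "rows": [
    [0,[0,0,0.2],0],
    [0,[0,0,0.1],0],
    [0,[0,0,0],0],
    [0,[0,0,0],0]
  ]
}}

```text
t: 14.82
tool_pos: [0.495, -0.0933, 0.0601]
tool_rot: [0.473, 3.105, -0.0]
contact_force: [1.6, -0.5, 3.3]
opening: -0.0001
grip_force: 1.9
```

{"name": "send_rows", "arguments": {
  "rows": [
    [0,[0,0,0.07],0],
    [0,[0,0,0],0],
    [0,[0,0,0],0]
  ]
}}

```text
t: 15.2
tool_pos: [0.495, -0.0933, 0.0599]
tool_rot: [0.473, 3.105, -0.0]
contact_force: [-0.8, -0.6, 7.9]
opening: -0.0003
grip_force: 3.9
```

{"name": "send_rows", "arguments": {
  "rows": [
    [0,[0,0,0.07],0],
    [0,[0,0,0],0],
    [0,[0,0,0],0]
  ]
}}

```text
t: 15.58
tool_pos: [0.4951, -0.0933, 0.0599]
tool_rot: [0.473, 3.105, -0.0]
contact_force: [-2.6, 0.8, 10.9]
opening: 0.0005
grip_force: 5.8
```

The button is bottomed: travel stopped at 0.0599 while the force kept rising to 11 N. Now I release it and retreat to the view position.

{"name": "send_rows", "arguments": {
  "rows": [
    [0,[0,0,-0.3],0],
    [0,[0,0,-0.5],0],
    [0,[0,0,-1],0],
    [0,[0,0,-3],0],
    [0,[0,0,-6],0],
    [0,[-3,2,0],0],
    [0,[-3,1.5,0],0],
    [0,[0,0,0],0],
    [0,[0,0,0],0]
  ]
}}

```text
t: 16.7
tool_pos: [0.5613, -0.0775, 0.1656]
tool_rot: [-0.473, -3.104, -0.0]
contact_force: [0.3, 0.4, 0.1]
opening: -0.0001
grip_force: 0.0
```

```bash
python3 m.py w7
python3 - <<'E'
import cv2
i=cv2.imread('pics/w7.png');cv2.imwrite('pics/w7.png',i)
E
```

```text
[ 0.56119232 -0.07755271  0.16564769] [[-0.955  0.298 -0.002]
 [ 0.298  0.955  0.   ]
 [ 0.002 -0.    -1.   ]] [-0.981789   -0.73803137 -0.25221438]
green [ 0.49567503 -0.09353851  0.0645    ]
```

View pics/w7.png

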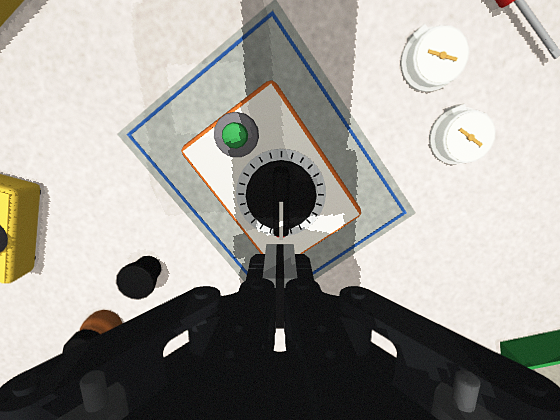

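The timer is square on the pad. The button at (235,134) is lit and back up, the pointer still runs along column 280, and the neighbours have not moved.

```bash
python3 -c "
from station import ctrl
print(ctrl.finish_job())"
```

```text
the job is handed in; nothing more can be done
None
```

The job is handed in: the dial was turned onto the red mark (within about 1° when checked) with up to about 20 N of press, though only 8 N as I let go. The start button was then pressed fully down (11 N) and released, and the timer still stands square on its pad.

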